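# Feel a contact gap with a taper gauge

### The job

Lift the loose dust cover off the contact fixture and stand it upright on the bench, clear of the fixture. Then draw the taper gauge out of its stand and slide its blade straight down between the two upright contact plates until it drags snugly, the sprung plate just giving way (about 1 mm, never forced open 3 mm), and finish while still holding the gauge in the gripper at that depth. Leave the other things on the bench alone.

Things in the scene. Friction and masses are not known exactly. Their poses are not given: they have to be found in the camera images.
- contact_fixture: Grey base plate 76 x 134 mm (x, y), 12 mm high, fixed to the bench, with the two contact plates above it; origin at the centre of its underside, on the bench. Its x axis runs across the width of the contact plates, its y axis along the gap's thickness (plate, gap, plate), z up. At the start the dust cover hides all but the rim of the base.
- gap_mouth (a point): Throat of the gap between the two upright copper plates, 74 mm above the bench, centred on the gap to 0.4 mm; axes as the fixture's. The plates are 26 mm wide (x), 5 mm thick (y), and reach from 20 to 74 mm above the bench; above the throat two lips flare apart to a 14 mm wide mouth, 82 mm above the bench. The gap is 54 mm deep and 3.5 to 5 mm wide (see anvil_plate).
- anvil_plate (a joint): How far the firm contact plate (on the +y side) is set back along +y, m; the gap at rest is 3.5 mm plus this value (0 to 0.0015, differs each time). It holds against 80 N.
- float_head (a joint): Shift along +y of the head that carries both plates, m: it floats 0.004 either way against a weak spring (0.15 N/mm), so the plates centre themselves on the blade.
- sprung_plate (a joint): How far the sprung contact plate (on the -y side) is pushed open along -y, m: 0 at rest; it starts to move at 2.1 N and needs 3 N more for each mm (stop at 0.005). Pushing the blade 10 mm deeper opens it 1 mm more. At 1 mm the blade bears about 5 N on each plate and resists being pushed down with roughly 5 to 9 N.
- cover_rib (a point): Middle of the finger rib on top of the loose grey dust cover: rib 12 mm thick (x), 46 mm long (y), rising 21 mm above the cover's top; this point is 87 mm above the cover's lower edge, 10 mm below the rib's top. At the start the cover stands loosely over the plates on the base, its lower edge 12 mm above the bench. Axes along the cover's width (x), length (y), height (z).
- cover_foot (a point): Centre of the dust cover's open lower edge, at height 0 when it stands on the bench; axes as cover_rib. The cover is a box, open below, 56 x 96 mm (x, y) and 76 mm tall without its rib, walls 2.5 mm, about 0.12 kg. It must rise 75 mm to clear the plates inside. The bench round x 0.43, y 0.05 m is always free to stand it on.
- gauge_handle (a point): Centre of the taper gauge's black handle: 26 mm wide (x), 14 mm thick (y), 38 mm tall (z). Right under it is a collar 36 x 26 mm (x, y), 4 mm thick, then the blade. About 0.09 kg. It starts upright, hanging by its collar on the stand.
- gauge_tip (a point): Middle of the tip of the gauge's steel blade, 83 mm below gauge_handle; axes as gauge_handle. The blade is 16 mm wide (x), 60 mm long from collar to tip, and tapers evenly in thickness (y) from 8 mm under the collar to 2 mm at the tip.
- gauge_stand: Plain wooden block 64 x 52 mm, 66 mm high, fixed, with a 24 x 14 mm (x, y) slot through it from above, in which the gauge's blade hangs with play; origin at the centre of its underside. Behind it an oscilloscope, 0.22 m tall, fills the bench beyond x 0.57 m, right of y -0.31 m.
- cutters: Side cutters with orange grips, 156 mm long, a bystander; origin at the centre of the underside.
- tape_roll: Roll of masking tape, 100 mm across, 24 mm high, a bystander; origin at the centre of the underside.
- paste_pot: Small green pot, 43 mm across, 28 mm high, a bystander; origin at the centre of the underside.
- module: Synth module out of its case, 128 x 50 x 45 mm, a bystander; origin at the centre of the underside.

How it is judged:
By the outcome, as a careful person would: the job done as asked, in the order asked, and still so for the second after the job is handed in, while the arm keeps its last pose, push and grip.
It also fails if it takes over 70 s, if anything falls off the work surface, if the arm or the gripper's body presses on something with over 40 N, if the wrist force passes 120 N, or if a joint passes its speed limit or range.

### The arm

A 6-joint arm with a two-finger parallel gripper is mounted at the origin on a cart in front of the work surface, level with it; the furniture and walls round the work are solid. World frame = base frame: x ahead of the robot, y to its left, z up, the work surface at z = 0. Lengths are in m, angles in degrees, forces in N, time in s.
With the tool pointing down it reaches from about 0.3 to 0.75 m from the base axis. Payload 8.5 kg.
Tool frame: the origin (TCP) lies at the very end of the fingers, on their centre line; the grasp point (between the pads) lies 19 mm behind it; z points along the fingers, y is the line along which they close (so a half turn about z gives the same grasp; the last joint's range is limited). The gripper opens to 85 mm and grips with 20 to 120 N. Pads are 22 mm wide; open, the fingers measure 114 mm over their backs; the gripper's body (76 mm by 85 mm) begins 54 mm behind the grasp point. The pads swing forward as they close: fully open they stand 13 mm farther back than shut.
Start: joints at [-82.867, 21.807, 74.336, -0, 83.858, -12.336], TCP at [0.183, -0.519, 0.231] pointing down, gripper open.
Joint ranges: [-178.18, 178.18], [-50.72, 133.34], [12.68, 142.11], [-81.47, 261.47], [9.98, 163.14], [-165.26, 165.26]. Speed limits (degrees/s): [136.94, 136.94, 180, 180, 180, 180].

### API

Orientations are given as a 3x3 rotation matrix whose columns are the frame's x, y, z axes.
In Python, from rig import observe, cams, ticket gives the robot as it stands.
- The arm moves only by the tool move_arm, never from a script. Its arguments are lists of equal length, an entry for each row: "jaw": the finger opening in cm, from 0 to 8.54; "dp": the shift along the tool's x, y, z in cm, a list of three; "turn": the turn, a rotation vector about the tool's x, y, z in rad, a list of three. In form: {"jaw": [jaw, ...], "dp": [[tx, ty, tz], ...], "turn": [[wx, wy, wz], ...]}. A call has 1 to 12 rows; each row shifts and turns the commanded pose from where the row before left it, along the tool's axes as they then stand; what a row does not reach is not made up. A row lasts 1/12 s, in which the tool goes at most 41.7 mm and 7.16 degrees, less where a joint would pass 70% of its speed; a pose out of reach is approached as far as the arm can. A call is refused whole if a number of a shift passes 4.17 or a number of a turn 0.125, either way. A call with a gripper value outside its range is refused whole. The fingers move at their own pace and stop on an object; "force" is the grip in N (left out, the last holds). Time passes only in rows, so rows that do not move let the fingers close. It gives the time, the measured TCP pose, the force, the opening and the grip force at its end, in the units of the state.
- observe(): the state, without advancing time (a new reading comes with each control period).
- cams.get_image(name): name is "side" or "top" or "wrist"; returns (picture, depth): 400x640x3 uint8, red, green, blue; 400x640 float32, m along the optical axis (not along the pixel's ray), 0 where there is no reading.
- cams.calibration(name): a dict with "vertical_fov" (degrees; the focal length in pixels is half the picture's height over the tangent of half this angle, whatever the lens; pixels are square), "cx", "cy" (the principal point, pixels), "k1" (the pictures are not rectified: a ray, as slopes to the right and down, at radius r is drawn at 1 + k1 r^2 times it, then the intrinsics apply), "view" (4x4, takes a point from world to camera coordinates); the wrist camera has in their place "tool_from_camera" (4x4, takes a point from camera to tool coordinates, whose origin is the TCP and whose axes are the flange's). Camera axes: x right, y up, looking along -z (the intrinsics and any distortion apply to the point x, -y, -z); pixel columns grow to the right and rows downward; lengths in m; the calibration is good to about 2 mm. A picture is of the moment at which its call begins: read the wrist's pose just before it. calibration takes no time and is no camera call.
- ticket.close_job(): hands the job in; it is judged then, once.
Trained networks look in the newest picture that a camera, given by its name, has taken for a name from the list of things; names that differ only in an ending like _2 or _b are one class to them, and where a whole thing is asked for, a point or a joint stands for the part that bears it (a point fixed in the world has none). Each returns a list of dicts, best first, with "p" (0 to 1); they miss things now and then, are a little off and sometimes report something else, mostly with a low value. They report only what shows in the picture. A call takes as long as a camera call.
- cams.spot_in(camera, query): "box" ([centre column, centre row, width, height] as shares, 0 to 1, of the picture: columns of its width, rows of its height, round what is visible of it).
- cams.outline_of(camera, query): "mask" (400x640 bool, what is visible of it) and "box" ([centre column, centre row, width, height] as shares, 0 to 1, of the picture: columns of its width, rows of its height, round what is visible of it).
- cams.mark_of(camera, query): "location" ([column, row] as shares, 0 to 1, of the picture: columns of its width, rows of its height: a listed point, or the origin of a listed thing).
The state is a dict: "time_s": time; "q": joint angles; "qvel": joint speeds; "joint_efforts": joint torques, N m; "position": TCP position; "tool_rot": TCP orientation; "ft_force": force on the tool from outside, world axes, zero at the start; "wrist_torque": the same for the moment, N m; "grip_width": finger opening in m; "gripper_force": force on a finger pad.
Only numpy, scipy, OpenCV 4.12 (cv2) and the standard library are available. Lean on these libraries where they do the work, as an engineer would, in place of code of your own. Each camera call takes 0.05 s, during which the arm holds its last target. There are 200 camera calls.

## Working session

There is one attempt and no reset: what is moved stays moved. The work goes in short steps, Python scripts to look and compute and a tool call to move; the robot and the scene stay as the last step left them, time stands still between calls to the robot, and variables do not carry over. Pictures are saved under pics/ and viewed, at most 10 in all, crops included, and the job is handed in when it is done.

Besides the shell and the picture viewer there is one more tool, called after "Request:" as name(argument=value, ...) on one line, values as JSON. move_arm: Moves the arm, as the interface text tells. Its arguments: {"type":"object","properties":{"jaw":{"type":"array","items":{"type":"number"}},"dp":{"type":"array","items":{"type":"array","items":{"type":"number"}}},"turn":{"type":"array","items":{"type":"array","items":{"type":"number"}}},"force":{"type":"number"}},"required":["jaw","dp","turn"]}

```bash
mkdir -p pics; cat > h.py <<'E'
import numpy as np, cv2
from rig import observe, cams, ticket
def K(n):
    c=cams.calibration(n); f=200/np.tan(np.radians(c["vertical_fov"])/2); return c,f
def T_wc(n,s=None):
    c,_=K(n)
    if "view" in c: return np.linalg.inv(np.array(c["view"]))
    T=np.eye(4); T[:3,:3]=s["tool_rot"]; T[:3,3]=s["position"]
    return T@np.array(c["tool_from_camera"])
def ray(n,uv,s=None):
    c,f=K(n); d=(np.array(uv,float).reshape(-1,2)-[c["cx"],c["cy"]])/f
    u=d.copy()
    for _ in range(20): u=d/(1+c["k1"]*(u**2).sum(1,keepdims=True))
    T=T_wc(n,s); D=np.c_[u[:,0],-u[:,1],-np.ones(len(u))]@T[:3,:3].T
    return T[:3,3],D   # D has unit optical depth
def at_z(n,uv,z,s=None):
    o,D=ray(n,uv,s); return o+D*((z-o[2])/D[:,2])[:,None]
def at_depth(n,uv,dep,s=None):
    o,D=ray(n,uv,s); return o+D*np.array(dep).reshape(-1,1)
def cloud(n,dep,mask,s=None):
    v,u=np.nonzero(mask&(dep>0)); return at_depth(n,np.c_[u,v],dep[v,u],s)
def save(n,img): cv2.imwrite("pics/"+n+".png",img[:,:,::-1])
E
python3 - <<'E'
from h import *
np.set_printoptions(precision=4,suppress=True)
s=observe(); print(s["position"],s["tool_rot"],s["grip_width"])
ims=[]
for n in ["top","side"]:
    im,d=cams.get_image(n); ims.append(im); 
    for q in ["cover_rib","gauge_handle"]+(["gauge_stand","contact_fixture","module","tape_roll"] if n=="top" else []):
        r=cams.outline_of(n,q)
        if r:
            P=cloud(n,d,r[0]["mask"]); b=np.array(r[0]["box"])*[640,400,640,400]
            top=P[P[:,2]>np.percentile(P[:,2],95)-.006] if len(P) else P
            print(n,q,r[0]["p"],b,len(P),np.percentile(P,[2,50,98],axis=0).tolist() if len(P) else 0, top.mean(0) if len(P) else 0)
    for q,z in [("cover_rib",.099),("gauge_handle",.089)]:
        m=cams.mark_of(n,q)
        if m: 
            uv=np.array(m[0]["location"])*[640,400]; print(n,"mark",q,m[0]["p"],uv,at_z(n,uv,z))
save("a",cv2.resize(np.vstack(ims),(480,600)))
save("top0",ims[0])
E
```

```text
[ 0.1833 -0.5182  0.2307] [[ 0.9428  0.3333 -0.0002]
 [ 0.3333 -0.9428  0.0015]
 [ 0.0003 -0.0015 -1.    ]] 0.08558487230030706
top cover_rib 0.77 [460.928 237.12   43.392  20.6  ] 878 [[0.4006118898355207, -0.394895710128992, 0.019363470550925414], [0.43214608369426066, -0.34003807011764015, 0.08847202942243504], [0.4640989161801295, -0.29823750895051027, 0.11118060230538974]] [ 0.4325 -0.348   0.1092]
top gauge_handle 0.64 [404.032 234.68   17.728  13.6  ] 115 [[0.4309849391234173, -0.19621752540810836, 0.06705023705584917], [0.4464865123767723, -0.18176227367121728, 0.08871849009695354], [0.4646115186956056, -0.170306787118008, 0.11169988050064225]] [ 0.4474 -0.1851  0.108 ]
top gauge_stand 0.64 [401.216 233.56   29.632  29.48 ] 344 [[0.4143470607974013, -0.2145263305909004, 0.006740827213056982], [0.4484560499120329, -0.17493098113499977, 0.06611352283512073], [0.4819196973569924, -0.15209492691530738, 0.07147306183769923]] [ 0.4493 -0.1854  0.0675]
top module 0.64 [198.4   249.84   46.016  37.92 ] 770 [[0.37509337662218667, 0.3479274800329999, 0.02617781368359538], [0.4209067700
[... 282 characters left out ...]
over_rib 0.65 [401.728 161.88   24.128  38.   ] 709 [[0.4018388544080171, -0.3879812383792702, 0.015107142448412261], [0.42542558077009524, -0.31441437360179747, 0.07253133370051001], [0.46548018775253674, -0.29440344395230517, 0.10806407839944736]] [ 0.4172 -0.3145  0.1231]
side gauge_handle 0.67 [335.552 160.24    9.28   14.48 ] 123 [[0.6345679143944948, -0.29458339417994833, -0.0015252283275222212], [0.649930042726769, -0.2593358005910782, 0.02469689261370267], [0.6705343248587591, -0.24483550338563423, 0.03174905689636151]] [ 0.6534 -0.2649  0.0282]
side mark cover_rib 0.86 [405.12 147.2 ] [[ 0.4389 -0.3636  0.099 ]]
side mark gauge_handle 0.55 [376.32 174.8 ] [[ 0.4504 -0.181   0.089 ]]
```

View pics/a.png

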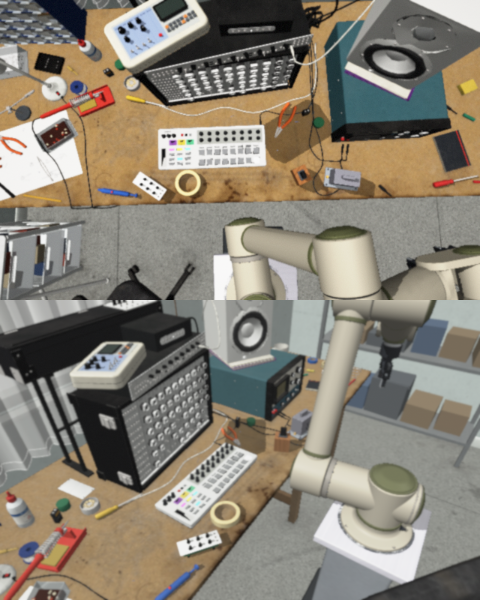

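```bash
python3 - <<'E'
from h import *
np.set_printoptions(precision=4,suppress=True)
c=cams.calibration("wrist"); print(c)
s=observe(); R=np.array(s["tool_rot"])
print(R.T@(np.array([.37,-.28,.38])-s["position"])*100)
E
```

```text
{'vertical_fov': 61.04907986712469, 'cx': 313.8391684849687, 'cy': 197.3446675886589, 'k1': -0.060753131531988566, 'tool_from_camera': array([[ 0.0001,  0.9624,  0.2716,  0.0698],
       [ 1.    , -0.0004,  0.0012, -0.0005],
       [ 0.0013,  0.2716, -0.9624, -0.1423],
       [ 0.    ,  0.    ,  0.    ,  1.    ]])}
[ 25.5524 -16.2667 -14.8665]
```

```bash
python3 - <<'E'
import cv2
i=cv2.imread("pics/top0.png"); cv2.imwrite("pics/crop.png",cv2.resize(i[180:280,360:510],(800,533),interpolation=cv2.INTER_CUBIC))
E
```

```text
(no output)
```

View pics/crop.png

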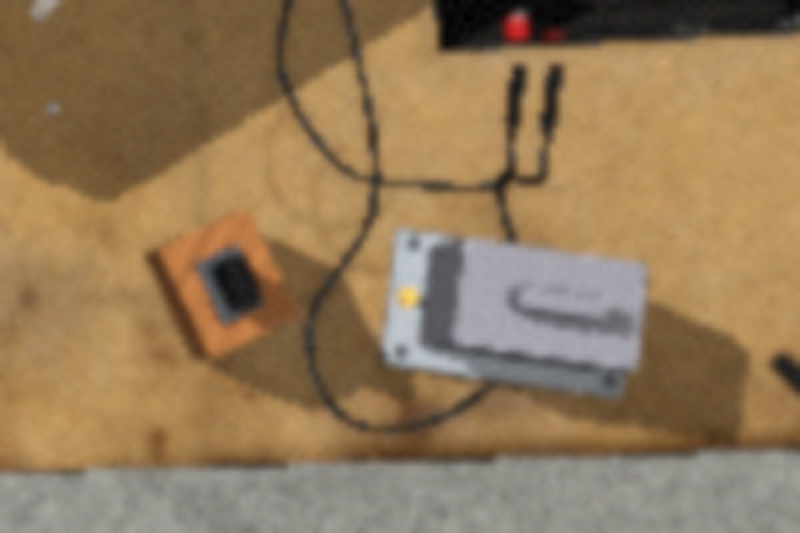

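Request:
move_arm(jaw=[8.5, 8.5, 8.5, 8.5, 8.5, 8.5, 8.5, 8.5, 8.5], dp=[[0, 0, -0.4], [0, 0, -0.4], [0, 0, -0.4], [0, 0, -0.4], [0, 0, -0.4], [0, 0, -0.4], [0, 0, -0.4], [0, 0, -0.4], [0, 0, -0.4]], turn=[[0, 0, -0.123], [0, 0, -0.123], [0, 0, -0.123], [0, 0, -0.123], [0, 0, -0.123], [0, 0, -0.123], [0, 0, -0.123], [0, 0, -0.123], [0, 0, -0.123]])

```text
time_s: 1.45
position: [0.1833, -0.5185, 0.2676]
tool_rot: [[0.118, 0.993, 0.0], [0.993, -0.118, -0.0], [-0.0, 0.0, -1.0]]
ft_force: [0.4, 0.5, 0.3]
grip_width: 0.0854
gripper_force: 0.0
```

Request:
move_arm(jaw=[8.5, 8.5, 8.5, 8.5, 8.5, 8.5, 8.5, 8.5, 8.5, 8.5, 8.5, 8.5], dp=[[2.4, 2.0, 0], [2.4, 2.0, 0], [2.4, 2.0, 0], [2.4, 2.0, 0], [2.4, 2.0, 0], [2.4, 2.0, 0], [2.4, 2.0, 0], [2.4, 2.0, 0], [2.4, 2.0, 0], [2.4, 2.0, 0], [2.4, 2.0, 0], [0, 0, 0]], turn=[[0, 0, 0], [0, 0, 0], [0, 0, 0], [0, 0, 0], [0, 0, 0], [0, 0, 0], [0, 0, 0], [0, 0, 0], [0, 0, 0], [0, 0, 0], [0, 0, 0], [0, 0, 0]])

```text
time_s: 2.45
position: [0.437, -0.2804, 0.2674]
tool_rot: [[0.119, 0.993, 0.001], [0.993, -0.119, 0.001], [0.001, 0.001, -1.0]]
ft_force: [-0.4, -0.2, 0.3]
grip_width: 0.0853
gripper_force: 0.0
```

```bash
cat > look.py <<'E'
from h import *
np.set_printoptions(precision=4,suppress=True)
import sys
def rect(P,zlo,zhi,name):
    Q=P[(P[:,2]>zlo)&(P[:,2]<zhi)]
    if len(Q)<10: print(name,"few",len(Q)); return
    (c,wh,a)=cv2.minAreaRect((Q[:,:2]*1000).astype(np.float32)); print(name,len(Q),"c",np.array(c)/1000,"wh",np.array(wh),"ang",a,"zmed",np.median(Q[:,2]),np.percentile(Q[:,2],[5,95]))
def look(name,qs):
    s=observe(); print("TCP",s["position"],"x",np.degrees(np.arctan2(s["tool_rot"][1][0],s["tool_rot"][0][0])),"q6",s["q"])
    im,d=cams.get_image("wrist"); save(name,im); np.save("d.npy",d)
    for q in qs:
        for r in cams.outline_of("wrist",q)[:1]:
            P=cloud("wrist",d,r["mask"],s); print(q,r["p"],np.array(r["box"])*[640,400,640,400]); np.save(q+".npy",P)
        m=cams.mark_of("wrist",q)
        if m: print(q,"mark",m[0]["p"],np.array(m[0]["location"])*[640,400])
    return s,im,d
E
python3 - <<'E'
from look import *
s,im,d=look("w1",["cover_rib","gauge_handle","gauge_stand"])
P=cloud("wrist",d,np.ones_like(d,bool),s)
C=np.load("cover_rib.npy"); rect(C,.1,.115,"rib"); rect(C,.082,.094,"covertop")
S=P[np.hypot(P[:,0]-.447,P[:,1]+.183)<.06]; rect(S,.061,.0685,"stand"); rect(S,.1,.115,"handle")
E
```

```text
TCP [ 0.437  -0.2804  0.2674] x 83.1529384652947 q6 [-45.8107  17.284   75.189    0.0779  87.5177 -38.967 ]
cover_rib 0.96 [318.72  230.68   60.224 105.4  ]
cover_rib mark 0.81 [317.312 243.8  ]
gauge_handle 0.69 [314.048  74.76   44.48   43.32 ]
gauge_handle mark 0.88 [310.976  71.8  ]
gauge_stand 0.85 [316.288  73.84   78.4    81.48 ]
gauge_stand mark 0.83 [314.368  78.4  ]
rib 565 c [ 0.4338 -0.3479] wh [46.2206 12.0271] ang 79.90226745605469 zmed 0.1083629556448446 [0.1051 0.1097]
covertop 4169 c [ 0.4336 -0.3488] wh [97.2983 56.0867] ang 79.81939697265625 zmed 0.08759645894949863 [0.0863 0.0888]
stand 2671 c [ 0.4503 -0.185 ] wh [64.348  52.3646] ang 23.315065383911133 zmed 0.06576552282788611 [0.0645 0.0672]
handle 539 c [ 0.4489 -0.1853] wh [26.2958 14.445 ] ang 22.112119674682617 zmed 0.1073697617343573 [0.1048 0.1088]
```

View pics/w1.png

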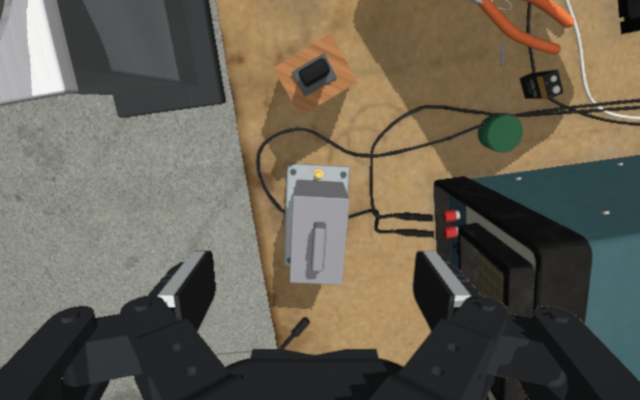

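Request:
move_arm(jaw=[8.5, 8.5, 6, 5, 5, 5, 5, 5, 5], dp=[[0, 0, 0], [-1.12, 0.14, 2.5], [-1.12, 0.14, 2.5], [-1.12, 0.14, 2.5], [-1.12, 0.14, 2.5], [-1.12, 0.14, 2.5], [-1.12, 0.14, 2.5], [0, 0, 2.0], [0, 0, 0]], turn=[[0, 0, 0.057], [0, 0, 0], [0, 0, 0], [0, 0, 0], [0, 0, 0], [0, 0, 0], [0, 0, 0], [0, 0, 0], [0, 0, 0]], force=40)

```text
time_s: 3.55
position: [0.4285, -0.351, 0.0936]
tool_rot: [[0.182, 0.983, -0.004], [0.983, -0.182, 0.006], [0.005, -0.005, -1.0]]
ft_force: [-0.5, 1.6, -0.9]
grip_width: 0.0503
gripper_force: 0.0
```

Request:
move_arm(jaw=[5, 5], dp=[[0, 0, 0], [0, 0, 0]], turn=[[0, 0, 0], [0, 0, 0]])

```text
time_s: 3.72
position: [0.4307, -0.352, 0.0987]
tool_rot: [[0.18, 0.984, 0.001], [0.984, -0.18, -0.001], [-0.001, 0.001, -1.0]]
ft_force: [0.3, -0.2, 0.4]
grip_width: 0.0498
gripper_force: 0.0
```

Request:
move_arm(jaw=[5, 5, 0, 0, 0, 0, 0, 0], dp=[[0.44, 0.23, 0.6], [0, 0, 0], [0, 0, 0], [0, 0, 0], [0, 0, 0], [0, 0, 0], [0, 0, 0], [0, 0, 0]], turn=[[0, 0, 0], [0, 0, 0], [0, 0, 0], [0, 0, 0], [0, 0, 0], [0, 0, 0], [0, 0, 0], [0, 0, 0]])

```text
time_s: 4.38
position: [0.4338, -0.3477, 0.0918]
tool_rot: [[0.18, 0.984, 0.001], [0.984, -0.18, -0.001], [-0.001, 0.001, -1.0]]
ft_force: [0.8, 0.1, 5.9]
grip_width: 0.0111
gripper_force: 41.1
```

Request:
move_arm(jaw=[0, 0, 0, 0, 0, 0, 0, 0, 0, 0], dp=[[0, 0, -0.3], [0, 0, -0.7], [0, 0, -1.2], [0, 0, -1.5], [0, 0, -1.7], [0, 0, -1.7], [0, 0, -1.7], [0, 0, -1.2], [0, 0, -0.8], [0, 0, -0.2]], turn=[[0, 0, 0], [0, 0, 0], [0, 0, 0], [0, 0, 0], [0, 0, 0], [0, 0, 0], [0, 0, 0], [0, 0, 0], [0, 0, 0], [0, 0, 0]])

```text
time_s: 5.22
position: [0.4336, -0.3477, 0.2027]
tool_rot: [[0.18, 0.984, 0.001], [0.984, -0.18, -0.002], [-0.001, 0.001, -1.0]]
ft_force: [0.1, 0.3, -0.8]
grip_width: 0.011
gripper_force: 40.4
```

```bash
python3 - <<'E'
from look import *
s,im,d=look("w2",[])
np.set_printoptions(precision=4,suppress=True)
R=np.array(s["tool_rot"]);print(R.T@(np.array([.43,.05,s["position"][2]])-s["position"])*100,s["ft_force"])
im,d=cams.get_image("top"); save("t2",im)
P=cloud("top",d,np.ones_like(d,bool)); Q=P[(np.hypot(P[:,0]-.43,P[:,1]-.05)<.12)&(P[:,2]>.012)]
print(len(Q),Q.min(0) if len(Q) else 0,Q.max(0) if len(Q) else 0)
E
```

```text
TCP [ 0.4336 -0.3477  0.2027] x 79.62461249060223 q6 [-50.9296  23.5999  76.3485  -0.0048  79.9394 -40.5535]
[39.0576 -7.5182 -0.063 ] [ 0.0695  0.3026 -0.767 ]
3804 [ 0.3107 -0.051   0.0136] [0.5493 0.1536 0.6832]
```

View pics/w2.png

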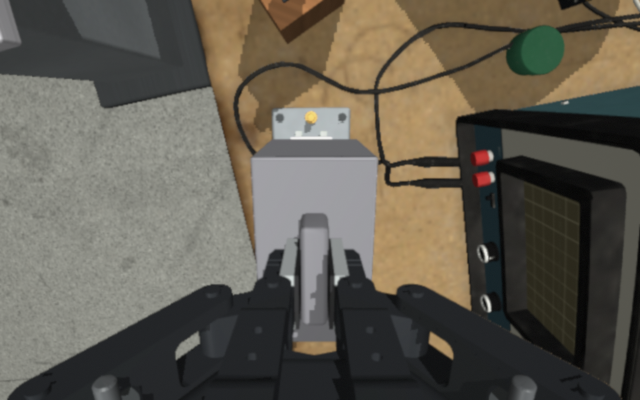

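Request:
move_arm(jaw=[0, 0, 0, 0, 0, 0, 0, 0, 0, 0, 0, 0], dp=[[0, 0, -1.5], [0, 0, -2.0], [1, 0, -0.5], [2, -0.4, 0], [3, -0.6, 0], [4, -0.8, 0], [4, -0.8, 0], [4, -0.8, 0], [4, -0.8, 0], [4, -0.8, 0], [4, -0.8, 0], [4, -0.8, 0]], turn=[[0, 0, 0], [0, 0, 0], [0, 0, 0], [0, 0, 0], [0, 0, 0], [0, 0, 0], [0, 0, 0], [0, 0, 0], [0, 0, 0], [0, 0, 0], [0, 0, 0], [0, 0, 0]])

```text
time_s: 6.32
position: [0.4285, 0.0014, 0.2404]
tool_rot: [[0.18, 0.984, -0.001], [0.984, -0.18, 0.001], [0.0, -0.001, -1.0]]
ft_force: [0.7, 0.6, -0.8]
grip_width: 0.0113
gripper_force: 40.4
```

Request:
move_arm(jaw=[0, 0, 0, 0, 0, 0, 0, 0], dp=[[2.6, -0.6, 0], [1.6, -0.3, 1], [0.8, -0.1, 2], [0, 0, 3], [0, 0, 3], [0, 0, 2], [0, 0, 1], [0, 0, 0]], turn=[[0, 0, 0], [0, 0, 0], [0, 0, 0], [0, 0, 0], [0, 0, 0], [0, 0, 0], [0, 0, 0], [0, 0, 0]])

```text
time_s: 6.98
position: [0.4268, 0.0506, 0.1187]
tool_rot: [[0.18, 0.984, -0.006], [0.984, -0.18, 0.001], [-0.0, -0.006, -1.0]]
ft_force: [-0.1, -0.6, -1.3]
grip_width: 0.0113
gripper_force: 40.3
```

Request:
move_arm(jaw=[0, 0, 0, 0, 0], dp=[[0, 0, 1], [0, 0, 1.3], [0, 0, 1], [0, 0, 0.4], [0, 0, 0]], turn=[[0, 0, 0], [0, 0, 0], [0, 0, 0], [0, 0, 0], [0, 0, 0]])

```text
time_s: 7.4
position: [0.4285, 0.0501, 0.084]
tool_rot: [[0.18, 0.984, -0.001], [0.984, -0.18, 0.0], [0.0, -0.001, -1.0]]
ft_force: [-0.4, -0.7, -1.6]
grip_width: 0.0108
gripper_force: 40.3
```

Request:
move_arm(jaw=[0, 0, 0, 0, 0], dp=[[0, 0, 0.2], [0, 0, 0.15], [0, 0, 0.1], [0, 0, 0], [0, 0, 0]], turn=[[0, 0, 0], [0, 0, 0], [0, 0, 0], [0, 0, 0], [0, 0, 0]])

```text
time_s: 7.82
position: [0.429, 0.0499, 0.08]
tool_rot: [[0.18, 0.984, 0.0], [0.984, -0.18, -0.0], [0.0, 0.0, -1.0]]
ft_force: [-0.2, -0.5, -1.4]
grip_width: 0.0112
gripper_force: 40.3
```

Request:
move_arm(jaw=[0, 0, 0, 0], dp=[[0, 0, 0.1], [0, 0, 0.1], [0, 0, 0], [0, 0, 0]], turn=[[0, 0, 0], [0, 0, 0], [0, 0, 0], [0, 0, 0]])

```text
time_s: 8.15
position: [0.4293, 0.0498, 0.0797]
tool_rot: [[0.18, 0.984, 0.002], [0.984, -0.18, -0.0], [-0.0, 0.002, -1.0]]
ft_force: [-6.6, 0.4, 26.1]
grip_width: 0.0112
gripper_force: 43.9
```

Request:
move_arm(jaw=[0, 3, 5, 5, 5, 5, 5, 5], dp=[[0, 0, -0.15], [0, 0, 0], [0, 0, 0], [0, 0, 0], [0, 0, -1], [0, 0, -2], [0, 0, -3], [0, 0, -4]], turn=[[0, 0, 0], [0, 0, 0], [0, 0, 0], [0, 0, 0], [0, 0, 0], [0, 0, 0], [0, 0, 0], [0, 0, 0]])

```text
time_s: 8.82
position: [0.4277, 0.05, 0.1788]
tool_rot: [[0.18, 0.984, -0.005], [0.984, -0.18, 0.001], [-0.0, -0.005, -1.0]]
ft_force: [1.6, -0.5, -0.9]
grip_width: 0.0499
gripper_force: 0.0
```

```bash
python3 - <<'E'
from look import *
s,im,d=look("w3",["cover_rib"])
C=np.load("cover_rib.npy"); rect(C,.085,.105,"rib"); rect(C,.07,.08,"covertop")
R=np.array(s["tool_rot"]);print(R.T@(np.array([.449,-.185,.24])-s["position"])*100)
E
```

```text
TCP [0.4277 0.05   0.1788] x 79.62055498341589 q6 [-9.1721 13.0634 96.9776  0.001  70.2582  1.207 ]
cover_rib 0.71 [318.528 192.6    80.384 132.6  ]
cover_rib mark 0.73 [315.392 205.68 ]
rib 1110 c [0.4295 0.0492] wh [45.5066 11.9797] ang 79.89067077636719 zmed 0.0964175599599664 [0.0938 0.0975]
covertop 7954 c [0.4295 0.0487] wh [96.4088 56.2084] ang 79.70170593261719 zmed 0.07562169768349097 [0.0745 0.0767]
[-22.7292   6.2914  -6.1484]
```

Request:
move_arm(jaw=[5, 5, 5, 5, 5, 5, 5, 5, 5, 5, 5], dp=[[0, 0, -2.5], [-1, 0.2, -3.5], [-2.5, 0.5, -2], [-3.8, 0.7, -1], [-4, 0.75, 0], [-4, 0.75, 0], [-4, 0.75, 0], [-4, 0.75, 0], [-3.6, 0.7, 0], [-2.3, 0.4, 0], [-1.3, 0.25, 0]], turn=[[0, 0, 0], [0, 0, 0], [0, 0, 0], [0, 0, 0], [0, 0, 0], [0, 0, 0], [0, 0, 0], [0, 0, 0], [0, 0, 0], [0, 0, 0], [0, 0, 0]])

```text
time_s: 9.88
position: [0.4301, -0.2631, 0.2674]
tool_rot: [[0.183, 0.983, -0.002], [0.983, -0.183, 0.002], [0.001, -0.003, -1.0]]
ft_force: [0.0, 0.5, -0.1]
grip_width: 0.0501
gripper_force: 0.0
```

Request:
move_arm(jaw=[5, 5, 5, 5, 5, 5, 5, 5, 5], dp=[[0, 0, 0], [0, 0, 0], [0, 0, 0], [0, 0, 0], [0, 0, 0], [0, 0, 0], [0, 0, 0], [0, 0, 0], [0, 0, 0]], turn=[[0, 0, 0.1246], [0, 0, 0.1246], [0, 0, 0.1246], [0, 0, 0.1246], [0, 0, 0.1246], [0, 0, 0.1246], [0, 0, 0.1246], [0, 0, 0.1246], [0, 0, 0]])

```text
time_s: 10.63
position: [0.4306, -0.2597, 0.2684]
tool_rot: [[0.925, 0.38, -0.001], [0.38, -0.925, 0.001], [-0.001, -0.002, -1.0]]
ft_force: [-0.3, 0.0, -0.9]
grip_width: 0.0499
gripper_force: 0.0
```

```bash
python3 - <<'E'
from look import *
s,im,d=look("w4",["contact_fixture","gauge_handle","gap_mouth","anvil_plate","sprung_plate"])
P=cloud("wrist",d,np.ones_like(d,bool),s)
S=P[np.hypot(P[:,0]-.447,P[:,1]+.183)<.06]; rect(S,.061,.0685,"stand"); rect(S,.1,.115,"handle")
F=np.load("contact_fixture.npy"); rect(F,.005,.018,"base"); rect(F,.068,.09,"lips")
E
```

```text
TCP [ 0.4306 -0.2597  0.2684] x 22.30802122808679 q6 [-44.6092  15.6166  77.4308   0.01    87.0584  23.0823]
contact_fixture 0.61 [382.912 186.84  120.832 101.48 ]
contact_fixture mark 0.73 [379.2  186.68]
gauge_handle 0.89 [250.176 127.24   30.016  37.32 ]
gauge_handle mark 0.65 [249.024 129.92 ]
gap_mouth 0.97 [386.304 192.96   73.408  64.92 ]
gap_mouth mark 0.72 [393.088 204.4  ]
anvil_plate 0.87 [379.84  194.52   35.712  38.8  ]Traceback (most recent call last):
  File "<stdin>", line 2, in <module>
  File "look.py", line 14, in look
    m=cams.mark_of("wrist",q)
ValueError: it knows: contact_fixture, cover_foot, cover_rib, cutters, gap_mouth, gauge_handle, gauge_stand, gauge_tip, module, paste_pot, tape_roll
```

View pics/w4.png

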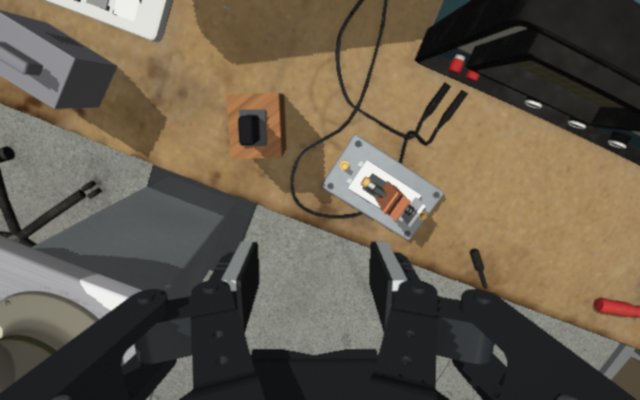

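```bash
python3 - <<'E'
from look import *
s=observe(); d=np.load("d.npy"); P=cloud("wrist",d,np.ones_like(d,bool),s)
S=P[np.hypot(P[:,0]-.447,P[:,1]+.183)<.06]; rect(S,.061,.0685,"stand"); rect(S,.1,.115,"handle")
F=P[np.hypot(P[:,0]-.436,P[:,1]+.345)<.085]; rect(F,.006,.018,"base"); rect(F,.07,.09,"lips");rect(F,.079,.09,"lips2")
G=np.load("gap_mouth.npy"); rect(G,.07,.09,"gm")
print(at_z("wrist",[393,204.4],.074,s), np.histogram(F[:,2],bins=np.arange(0,.12,.005)))
im=cv2.imread("pics/w4.png"); cv2.imwrite("pics/w4c.png",cv2.resize(im[125:250,315:455],(784,700)[0:1]+(600,),interpolation=cv2.INTER_CUBIC)) 
R=np.array(s["tool_rot"]); print(R.T@(np.array([.449,-.185,.16])-s["position"])*100)
E
```

```text
stand 2305 c [ 0.45   -0.1863] wh [63.7433 52.8034] ang 23.45427894592285 zmed 0.06657847015980173 [0.0653 0.0678]
handle 494 c [ 0.4497 -0.1862] wh [25.33   14.5872] ang 21.572851181030273 zmed 0.10806905116086232 [0.1024 0.1095]
base 4281 c [ 0.4444 -0.3453] wh [135.2263 153.1277] ang 6.976630210876465 zmed 0.012584377891246057 [0.01   0.0148]
lips 425 c [ 0.4318 -0.3502] wh [18.9142 26.2203] ang 80.73999786376953 zmed 0.07832385902879963 [0.0713 0.0827]
lips2 195 c [ 0.4317 -0.3503] wh [18.839  26.1451] ang 81.28763580322266 zmed 0.08137879259724684 [0.0793 0.083 ]
gm 406 c [ 0.4312 -0.3491] wh [18.969  26.1284] ang 80.03690338134766 zmed 0.07748194575780126 [0.0707 0.0817]
[[ 0.4315 -0.3486  0.074 ]] (array([5307,  306, 3878,  418,  840,  294,  113,  123,  316,  209,  206,
         39,   48,   76,  105,  164,  156,    0,    0,    0,    0,    0,
          0]), array([0.   , 0.005, 0.01 , 0.015, 0.02 , 0.025, 0.03 , 0.035, 0.04 ,
       0.045, 0.05 , 0.055, 0.06 , 0.065, 0.07 , 0.075, 0.08 , 0.085,
       0.09 , 0.095, 0.1  , 0.105, 0.11 , 0.115]))
[ 4.5985 -6.262  10.9252]
```

View pics/w4c.png

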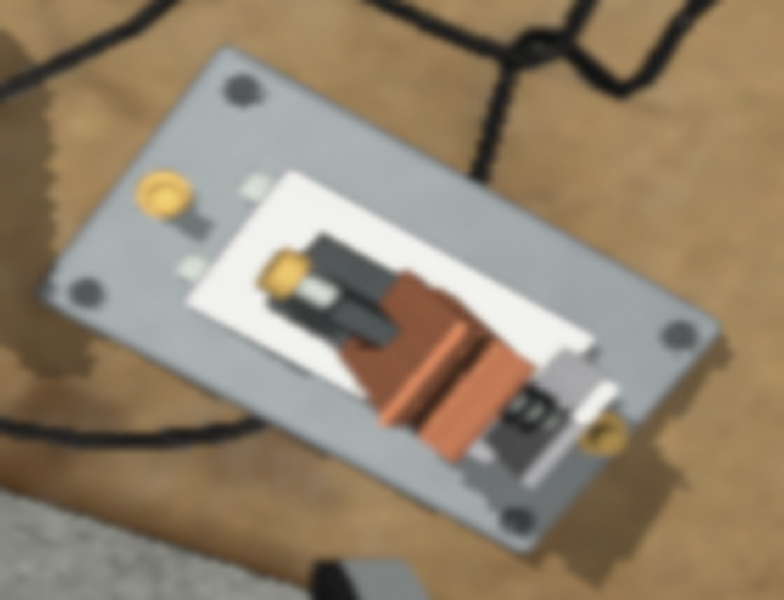

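Request:
move_arm(jaw=[5, 5, 5, 5, 5, 5, 5, 5], dp=[[1, -1.43, 2], [1.5, -2, 2.5], [1.3, -1.7, 2.7], [0.74, -1, 2.8], [0, 0, 2], [0, 0, 1], [0, 0, 0], [0, 0, 0]], turn=[[0, 0, 0], [0, 0, 0], [0, 0, 0], [0, 0, 0], [0, 0, 0], [0, 0, 0], [0, 0, 0], [0, 0, 0]])

```text
time_s: 11.7
position: [0.4491, -0.1866, 0.1394]
tool_rot: [[0.924, 0.383, -0.0], [0.383, -0.924, 0.0], [-0.0, -0.0, -1.0]]
ft_force: [0.7, 0.5, 0.7]
grip_width: 0.0498
gripper_force: 0.0
```

```bash
python3 - <<'E'
from look import *
s,im,d=look("w5",[])
P=cloud("wrist",d,np.ones_like(d,bool),s)
S=P[np.hypot(P[:,0]-.449,P[:,1]+.185)<.02]; rect(S,.1,.112,"handle")
S=P[np.hypot(P[:,0]-.447,P[:,1]+.183)<.06]; rect(S,.061,.068,"stand")
R=np.array(s["tool_rot"]); print(R.T@(np.array([.4493,-.1858,.074])-s["position"])*100)
E
```

```text
TCP [ 0.4491 -0.1866  0.1394] x 22.54221674493964 q6 [-36.5418  20.9261  92.6765   0.0022  66.4184  30.9151]
handle 1130 c [ 0.4497 -0.1847] wh [25.6961 14.2682] ang 22.66179084777832 zmed 0.10735348295705108 [0.1036 0.1086]
stand 4803 c [ 0.45   -0.1851] wh [64.8609 52.3169] ang 23.351543426513672 zmed 0.06575215597974143 [0.0646 0.0668]
[ 0.0461 -0.0652  6.5433]
```

Request:
move_arm(jaw=[5, 5, 5, 5, 5, 0, 0, 0, 0, 0, 0], dp=[[0.11, -0.13, 1.5], [0, 0, 2.4], [0, 0, 1.8], [0, 0, 0.8], [0, 0, 0], [0, 0, 0], [0, 0, 0], [0, 0, 0], [0, 0, 0], [0, 0, 0], [0, 0, 0]], turn=[[0, 0, 0], [0, 0, 0], [0, 0, 0], [0, 0, 0], [0, 0, 0], [0, 0, 0], [0, 0, 0], [0, 0, 0], [0, 0, 0], [0, 0, 0], [0, 0, 0]], force=60)

```text
time_s: 12.67
position: [0.4501, -0.1853, 0.0755]
tool_rot: [[0.924, 0.383, 0.002], [0.383, -0.924, -0.001], [0.001, 0.002, -1.0]]
ft_force: [-0.9, -0.0, 6.2]
grip_width: 0.013
gripper_force: 58.6
```

Request:
move_arm(jaw=[0, 0, 0, 0, 0, 0, 0, 0, 0, 0], dp=[[0, 0, -0.4], [0, 0, -1], [0, 0, -1.6], [0, 0, -2], [0, 0, -2], [0, 0, -2], [0, 0, -1.7], [0, 0, -1], [0, 0, -0.5], [0, 0, 0]], turn=[[0, 0, 0], [0, 0, 0], [0, 0, 0], [0, 0, 0], [0, 0, 0], [0, 0, 0], [0, 0, 0], [0, 0, 0], [0, 0, 0], [0, 0, 0]])

```text
time_s: 13.5
position: [0.4498, -0.185, 0.1974]
tool_rot: [[0.924, 0.383, 0.002], [0.383, -0.924, -0.001], [0.001, 0.002, -1.0]]
ft_force: [0.7, -0.6, -1.4]
grip_width: 0.013
gripper_force: 58.5
```

```bash
python3 - <<'E'
from look import *
s,im,d=look("w6",["gauge_handle","gap_mouth","contact_fixture"])
print(s["ft_force"],s["grip_width"])
P=cloud("wrist",d,np.ones_like(d,bool),s)
R=np.array(s["tool_rot"])
G=(np.load("gauge_handle.npy")-s["position"])@R*1000
print("handle in tool mm",np.percentile(G,[3,50,97],axis=0))
F=P[np.hypot(P[:,0]-.4315,P[:,1]+.349)<.03]; rect(F,.07,.09,"lips"); rect(F,.079,.09,"lips2")
r=cams.outline_of("wrist","contact_fixture")[0]
F=np.load("contact_fixture.npy"); rect(F,.008,.0165,"base")
print(R.T@(np.array([.4315,-.3495,s["position"][2]])-s["position"])*100)
E
```

```text
TCP [ 0.4498 -0.185   0.1974] x 22.51946583247338 q6 [-36.3427  17.1262  87.5502   0.0007  75.2097  31.1378]
gauge_handle 0.6 [312.192 264.44   56.832 127.88 ]
gauge_handle mark 0.77 [312.192 274.4  ]
gap_mouth 0.82 [457.856 257.96   90.112  78.88 ]
gap_mouth mark 0.67 [480.192 278.2  ]
contact_fixture 0.67 [447.424 244.4   140.48  113.8  ]
contact_fixture mark 0.73 [445.504 244.48 ]
[ 0.6874 -0.6014 -1.4072] 0.012988740222609166
handle in tool mm [[-10.7599 -10.85   -32.8085]
 [ 10.2787  -0.5749 -28.943 ]
 [ 16.866    9.6578   8.6518]]
lips 659 c [ 0.4314 -0.3495] wh [19.2446 26.6427] ang 80.30357360839844 zmed 0.07606231903744454 [0.0708 0.0812]
lips2 187 c [ 0.4313 -0.3495] wh [19.2446 26.0889] ang 80.30357360839844 zmed 0.08050600686154163 [0.0792 0.0815]
base 4586 c [ 0.4314 -0.3486] wh [133.1303  76.8185] ang 79.46128845214844 zmed 0.011521354166920794 [0.01   0.0135]
[-7.987  14.4934  0.0163]
```

View pics/w6.png

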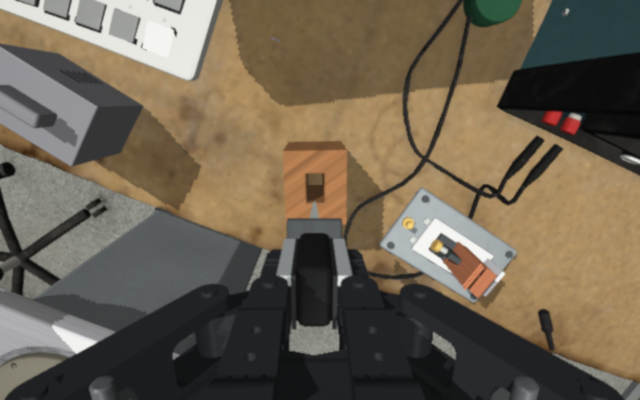

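Request:
move_arm(jaw=[0, 0, 0, 0, 0, 0, 0, 0, 0, 0, 0, 0], dp=[[0, 0, 0], [0, 0, 0], [0, 0, 0], [0, 0, 0], [0, 0, 0], [0.15, 2.3, 0], [0.25, 3.6, 0], [0.25, 4, 0], [0.22, 3.6, 0], [0.13, 2, 0], [0.07, 1, 0], [0, 0, 0]], turn=[[0, 0, 0.1138], [0, 0, 0.1138], [0, 0, 0.1138], [0, 0, 0.1138], [0, 0, 0.1138], [0, 0, 0], [0, 0, 0], [0, 0, 0], [0, 0, 0], [0, 0, 0], [0, 0, 0], [0, 0, 0]])

```text
time_s: 14.9
position: [0.4308, -0.3507, 0.1957]
tool_rot: [[0.984, -0.177, -0.0], [-0.177, -0.984, 0.0], [-0.001, -0.0, -1.0]]
ft_force: [-0.8, 0.9, -0.6]
grip_width: 0.0132
gripper_force: 58.7
```

```bash
python3 - <<'E'
from look import *
s,im,d=look("w7",["gap_mouth","contact_fixture","gauge_handle"])
print(s["ft_force"])
P=cloud("wrist",d,np.ones_like(d,bool),s)
R=np.array(s["tool_rot"]);print(R)
F=P[np.hypot(P[:,0]-.4315,P[:,1]+.349)<.03]; rect(F,.07,.085,"lips")
F=np.load("contact_fixture.npy"); rect(F,.008,.0165,"base")
print(R.T@(np.array([.4314,-.3495,s["position"][2]])-s["position"])*100)
m=cams.mark_of("wrist","gauge_tip"); print(m[:1])
cv2.imwrite("pics/w7c.png",cv2.resize(cv2.imread("pics/w7.png")[130:330,220:420],(600,600),interpolation=cv2.INTER_CUBIC))
E
```

```text
TCP [ 0.4308 -0.3507  0.1957] x -10.207263011117918 q6 [-51.353   23.9682  76.9664  -0.0049  79.1021  48.8552]
gap_mouth 0.67 [  9.792 241.04   19.584  53.52 ]
gap_mouth mark 0.75 [313.984 191.2  ]
contact_fixture 0.71 [314.688 172.2   143.616  76.   ]
contact_fixture mark 0.91 [313.216 172.52 ]
gauge_handle mark 0.74 [310.976 276.6  ]
[-0.7525  0.917  -0.5599]
[[ 0.9842 -0.1772 -0.0005]
 [-0.1772 -0.9842  0.0004]
 [-0.0005 -0.0004 -1.    ]]
lips 627 c [ 0.4314 -0.3489] wh [17.5451 26.3932] ang 79.5345230102539 zmed 0.07838776015890148 [0.0733 0.0818]
base 6218 c [ 0.4317 -0.3491] wh [134.4213  75.5802] ang 80.03729248046875 zmed 0.01178425015765086 [0.0103 0.0139]
[ 0.0374 -0.1238  0.    ]
[{'location': [0.4888, 0.5258], 'p': 0.78}]
```

View pics/w7c.png

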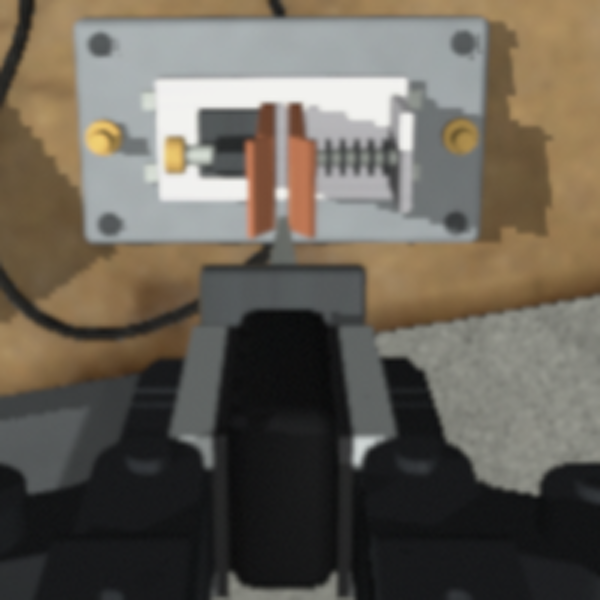

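Request:
move_arm(jaw=[0, 0, 0, 0, 0, 0, 0], dp=[[0.02, -0.06, 0.6], [0, 0, 1.1], [0, 0, 1.3], [0, 0, 1.0], [0, 0, 0.5], [0, 0, 0], [0, 0, 0]], turn=[[0, 0, 0], [0, 0, 0], [0, 0, 0], [0, 0, 0], [0, 0, 0], [0, 0, 0], [0, 0, 0]])

```text
time_s: 15.88
position: [0.4316, -0.3487, 0.1514]
tool_rot: [[0.985, -0.175, 0.0], [-0.175, -0.985, -0.0], [0.0, -0.0, -1.0]]
ft_force: [0.3, 0.9, -0.7]
grip_width: 0.013
gripper_force: 58.7
```

Request:
move_arm(jaw=[0, 0, 0, 0, 0], dp=[[0, 0, 0.3], [0, 0, 0.3], [0, 0, 0.3], [0, 0, 0.1], [0, 0, 0]], turn=[[0, 0, 0], [0, 0, 0], [0, 0, 0], [0, 0, 0], [0, 0, 0]])

```text
time_s: 16.3
position: [0.4314, -0.3486, 0.1411]
tool_rot: [[0.985, -0.175, -0.0], [-0.175, -0.985, 0.0], [-0.0, -0.0, -1.0]]
ft_force: [0.8, -0.2, -1.2]
grip_width: 0.0134
gripper_force: 58.8
```

Request:
move_arm(jaw=[0, 0, 0, 0, 0, 0], dp=[[0, 0, 0.25], [0, 0, 0.25], [0, 0, 0.25], [0, 0, 0.2], [0, 0, 0], [0, 0, 0]], turn=[[0, 0, 0], [0, 0, 0], [0, 0, 0], [0, 0, 0], [0, 0, 0], [0, 0, 0]])

```text
time_s: 16.8
position: [0.4315, -0.3486, 0.1316]
tool_rot: [[0.985, -0.175, -0.0], [-0.175, -0.985, 0.0], [-0.0, -0.0, -1.0]]
ft_force: [0.2, 0.4, -0.5]
grip_width: 0.0133
gripper_force: 58.9
```

```bash
python3 - <<'E'
from look import *
s,im,d=look("w8",[])
i0=cv2.imread("pics/w8.png")[130:280,240:390]
im,d=cams.get_image("side"); save("s8",im)
r=cams.spot_in("side","gauge_handle"); print(r[:1])
cv2.imwrite("pics/w8c.png",cv2.resize(i0,(600,600),interpolation=cv2.INTER_CUBIC))
E
```

```text
TCP [ 0.4315 -0.3486  0.1316] x -10.086515741002422 q6 [-51.1662  27.5242  82.5779   0.0015  69.9283  48.9198]
[{'box': [0.4813, 0.4572, 0.0377, 0.058], 'p': 0.63}]
```

View pics/w8c.png

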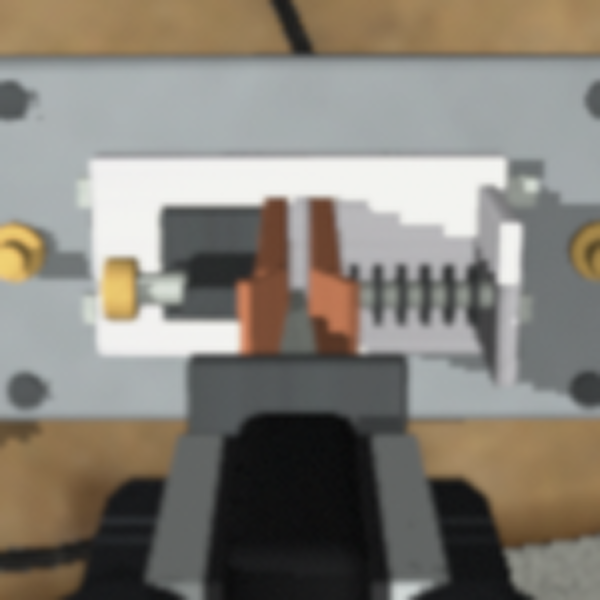

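Request:
move_arm(jaw=[0, 0, 0, 0], dp=[[0, 0, 0.15], [0, 0, 0.15], [0, 0, 0], [0, 0, 0]], turn=[[0, 0, 0], [0, 0, 0], [0, 0, 0], [0, 0, 0]])

```text
time_s: 17.28
position: [0.4315, -0.3486, 0.1287]
tool_rot: [[0.985, -0.175, -0.0], [-0.175, -0.985, 0.0], [-0.0, -0.0, -1.0]]
ft_force: [0.3, -0.7, -0.5]
grip_width: 0.0132
gripper_force: 58.9
```

Request:
move_arm(jaw=[0, 0, 0, 0], dp=[[0, 0, 0.15], [0, 0, 0.15], [0, 0, 0], [0, 0, 0]], turn=[[0, 0, 0], [0, 0, 0], [0, 0, 0], [0, 0, 0]])

```text
time_s: 17.62
position: [0.4315, -0.3486, 0.1257]
tool_rot: [[0.985, -0.175, -0.0], [-0.175, -0.985, 0.0], [-0.0, -0.0, -1.0]]
ft_force: [-0.0, -0.5, -2.5]
grip_width: 0.0129
gripper_force: 58.9
```

Request:
move_arm(jaw=[0, 0, 0, 0], dp=[[0, 0, 0.15], [0, 0, 0.15], [0, 0, 0], [0, 0, 0]], turn=[[0, 0, 0], [0, 0, 0], [0, 0, 0], [0, 0, 0]])

```text
time_s: 17.95
position: [0.4316, -0.3487, 0.1229]
tool_rot: [[0.985, -0.175, 0.0], [-0.175, -0.985, -0.0], [0.0, 0.0, -1.0]]
ft_force: [0.5, -0.8, 0.9]
grip_width: 0.0128
gripper_force: 59.2
```

Request:
move_arm(jaw=[0, 0, 0], dp=[[0, 0, 0.1], [0, 0, 0.1], [0, 0, 0]], turn=[[0, 0, 0], [0, 0, 0], [0, 0, 0]])

```text
time_s: 18.2
position: [0.4316, -0.3488, 0.1209]
tool_rot: [[0.985, -0.175, 0.0], [-0.175, -0.985, -0.0], [0.0, 0.0, -1.0]]
ft_force: [0.1, -0.1, 2.4]
grip_width: 0.0131
gripper_force: 59.3
```

Request:
move_arm(jaw=[0, 0, 0], dp=[[0, 0, 0.1], [0, 0, 0.1], [0, 0, 0]], turn=[[0, 0, 0], [0, 0, 0], [0, 0, 0]])

```text
time_s: 18.45
position: [0.4315, -0.3487, 0.1188]
tool_rot: [[0.985, -0.175, 0.0], [-0.175, -0.985, -0.0], [0.0, 0.0, -1.0]]
ft_force: [1.3, -0.6, 2.8]
grip_width: 0.0135
gripper_force: 59.4
```

Request:
move_arm(jaw=[0, 0, 0], dp=[[0, 0, 0.1], [0, 0, 0.1], [0, 0, 0]], turn=[[0, 0, 0], [0, 0, 0], [0, 0, 0]])

```text
time_s: 18.7
position: [0.4315, -0.3487, 0.1167]
tool_rot: [[0.985, -0.175, 0.0], [-0.175, -0.985, 0.0], [0.0, -0.0, -1.0]]
ft_force: [-0.2, -0.3, 3.2]
grip_width: 0.0133
gripper_force: 59.5
```

Request:
move_arm(jaw=[0, 0, 0], dp=[[0, 0, 0.1], [0, 0, 0.1], [0, 0, 0]], turn=[[0, 0, 0], [0, 0, 0], [0, 0, 0]])

```text
time_s: 18.95
position: [0.4315, -0.3487, 0.1147]
tool_rot: [[0.985, -0.175, 0.0], [-0.175, -0.985, -0.0], [0.0, 0.0, -1.0]]
ft_force: [0.5, 0.1, 4.0]
grip_width: 0.0135
gripper_force: 59.6
```

Request:
move_arm(jaw=[0, 0, 0], dp=[[0, 0, 0.1], [0, 0, 0.1], [0, 0, 0]], turn=[[0, 0, 0], [0, 0, 0], [0, 0, 0]])

```text
time_s: 19.2
position: [0.4316, -0.3487, 0.1128]
tool_rot: [[0.985, -0.175, 0.0], [-0.175, -0.985, -0.0], [0.0, 0.0, -1.0]]
ft_force: [0.5, -0.3, 5.2]
grip_width: 0.0131
gripper_force: 59.7
```

```bash
python3 - <<'E'
from look import *
F=[];Z=[]
for i in range(16):
    im,d=cams.get_image("wrist"); s=observe(); F.append(s["ft_force"]); Z.append(s["position"])
print(np.mean(F,0),np.std(F,0),np.mean(Z,0),s["time_s"])
E
```

```text
[ 0.4051 -0.5905  4.1021] [0.4558 0.3732 0.5932] [ 0.4316 -0.3487  0.1128] 20.0
```

```bash
python3 -c "
from rig import ticket
print(ticket.close_job())"
```

```text
the job is handed in; nothing more can be done
None
```

The job is handed in: the dust cover stands upright on the bench at about x 0.43, y 0.05 m. The gripper still holds the gauge between the contact plates, with the sprung plate open an estimated 1 mm (0.8 to 1.3 mm, judged from force and depth) against about 5 N of drag. I got no verdict back from the hand-in.

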